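# Push a bearing through the spring flap of a drop box

## Task

Post the orange-sealed steel bearing into the drop box: push the yellow spring flap open with one finger and, while that finger keeps it open, push the bearing along the ledge with the other finger until it drops over the edge into the bay behind the flap, then come away so that the flap swings shut. Only push the bearing: do not grip it or lift it off the ledge, and do not let the bearing and the flap press on each other. Leave all the other parts where they stand.

Things in the scene. Friction and masses are not known exactly. Their poses are not given: they have to be found in the camera images.
- bearing: bearing to be posted: a flat-lying steel puck 36 mm in diameter, 20 mm tall, with an orange seal ring on top, 70 to 140 g; origin at the centre of its underside; it stands on the ledge in front of the flap, in the lane between two painted white lines
- dropbox: drop box fixed to the table. Origin on the table, at the edge between ledge and bay, midway across; +x is the way parts are pushed (ledge, flap, bay), +y its left, z up. Ledge: solid grey block, x -170 to 0, y -90 to 90 mm, flat top at z = 55 mm, ending at x = 0 in a sheer drop into the bay. A part whose middle is pushed some 5 to 10 mm past x = 0 tips and falls in.
- gate (a point): middle of the gate, on the ledge's edge at ledge height (drop box x 0, y 0, z 55 mm). Upright on the edge (x -6 to 4 mm) up to z = 99 mm stand, in drop box axes, a 10 mm hinge post at y = 66 mm with a blue cheek plate left of it and a blue cheek plate from y = -62 to -90 mm. Between them only the flap; open above, so fingers pass along it from above.
- bay (a point): centre of the bay's floor (drop box x 68, y 0, z 6 mm). The bay spans x 0 to 135, y -85 to 85 mm inside; blue walls up to z = 55 mm, open above
- flap (a joint): angle of the yellow flap, rad: 0 shut, growing as its free end swings away over the bay, 1.7 at most. 3 mm plate, vertical hinge at drop box x 2, y 66 mm; shut, it reaches to y = -54 mm, z 58 to 94 mm. A spring shuts it at once (0.1 N m shut, 0.2 at 1.2 rad: 2 to 4 N on a finger mid-gate). A finger pushing along y = -20 mm loses it about 80 mm past the edge.
- flap_edge (a point): free end of the flap, half-way up (120 mm from the hinge axis)
- bushing: small brass flanged bushing standing on the ledge of the drop box towards its left side, 26 mm tall, flange 26 mm across; not part of the job; origin at the centre of its underside
- canister: aluminium can with a green band, 54 mm across, 130 mm tall, standing; not part of the job; origin at the centre of its underside
- piston: aluminium engine piston, 72 mm across, 62 mm tall; not part of the job; origin at the centre of its underside
- pulley: dark steel belt pulley lying flat, 90 mm across, 34 mm tall at its hub; not part of the job; origin at the centre of its underside
- spring: red coil spring standing, 64 mm across, 109 mm tall; not part of the job; origin at the centre of its underside
- sender: small white sensor with brass top, 40 mm across, 48 mm tall; not part of the job; origin at the centre of its underside
Mind the look-alikes: they are no part of the job. Of the things shaped like the bearing, the steel one is meant.

How it is judged:
By the outcome, as a careful person would: the job done as asked, in the order asked, and still so for the second after the job is handed in, with the robot touching nothing.
It also fails if it takes over 35 s, if anything falls off the work surface, if the arm or the gripper's body presses on something with over 40 N, if the wrist force passes 120 N, or if a joint passes its speed limit or range.

## Robot

A 6-joint arm with a two-finger parallel gripper is mounted at the origin on the work surface. World frame = base frame: x ahead of the robot, y to its left, z up, the work surface at z = 0. Lengths are in m, angles in rad, forces in N, time in s.
With the tool pointing down it reaches from about 0.35 to 0.775 m from the base axis. Payload 5.5 kg.
Tool frame: the origin (TCP) lies at the very end of the fingers, on their centre line; the grasp point (between the pads) lies 19 mm behind it; z points along the fingers, x is the direction in which the jaws open and shut, and the axes are right-handed (so a half turn about z gives the same grasp; the last joint's range is limited). The gripper opens to 85 mm and grips with 20 to 120 N. Pads are 22 mm wide; open, the fingers measure 114 mm over their backs; the gripper's body (76 mm by 85 mm) begins 54 mm behind the grasp point. The pads swing forward as they close: fully open they stand 13 mm farther back than shut.
Start: joints at [-1.364, 0.313, 0.046, 1.304, 0, 1.431], TCP at [0.195, -0.541, 0.231] pointing down, gripper open.
Joint ranges: [-2.76, 2.76], [-0.86, 1.69], [-1.03, 1.26], [-2.2, 2.34], [-1.47, 1.5], [-3.14, 3.14]. Speed limits (rad/s): [2.57, 2.57, 3.14, 3.14, 3.14, 3.14].

## Interface

Orientations are given as a unit quaternion [w, x, y, z].
In Python, from workcell import env gives the robot as it stands.
- The arm moves only by the shell command python3 -m inch 'ROWS' [FORCE]. ROWS is JSON, a list of rows, each a list of 7 numbers: the turn, a rotation vector about the tool's x, y, z each as a share of 8 degrees, from -1 to 1, then the shift along the tool's x, y, z each as a share of 0.05 m, from -1 to 1, then the closure, from 0 (fully open) to 1 (shut). A call has 1 to 12 rows; each row shifts and turns the commanded pose from where the row before left it, along the tool's axes as they then stand; what a row does not reach is not made up. A row lasts 1/10 s, in which the tool goes at most 50 mm and 8.59 degrees, less where a joint would pass 70% of its speed; a pose out of reach is approached as far as the arm can. A call with a number of a shift or a turn outside -1 to 1 is refused whole. A call with a gripper value outside its range is refused whole. The fingers move at their own pace and stop on an object; FORCE is the grip in N (left out, the last holds). Time passes only in rows, so rows that do not move let the fingers close. It gives the time, the measured TCP pose, the force and the opening at its end, in the units of the state.
- env.get_state(): the state, without advancing time (a new reading comes with each control period).
- env.read_camera(name): name is "side" or "top"; returns the picture (420x560x3 uint8, red, green, blue); there is no depth.
- env.calibration(name): a dict with "fx", "fy", "cx", "cy" (pixels), "rvec" (rotation vector, rad) and "tvec" (3), from world to camera coordinates, as OpenCV has them. Camera axes: x right, y down, z forward; pixel columns grow to the right and rows downward; lengths in m; the calibration is good to about 2 mm. A picture is of the moment at which its call begins. calibration takes no time and is no camera call.
- env.hand_in(): hands the job in, once; it reports no verdict.
The state is a dict: "clock": time; "joint_pos": joint angles; "qvel": joint speeds; "tau": joint torques, N m; "tcp_pos": TCP position; "orientation": TCP orientation; "wrist_force": force on the tool from outside, world axes, zero at the start; "ft_torque": the same for the moment, N m; "finger_gap": finger opening in m.
Only numpy, scipy, OpenCV 4.12 (cv2) and the standard library are available. Lean on these libraries where they do the work, as an engineer would, in place of code of your own. Each camera call takes 0.05 s, during which the arm holds its last target.

## Working session

There is one attempt and no reset: what is moved stays moved. The work goes in short steps, Python scripts to look and compute and a shell command to move; the robot and the scene stay as the last step left them, time stands still between calls to the robot, and variables do not carry over. Pictures are saved under pics/ and viewed, and the job is handed in when it is done.

```bash
ls; mkdir -p pics; python3 - <<'E'
from workcell import env
import cv2
for n in("top","side"):
    im=env.read_camera(n); cv2.imwrite(f"pics/{n}0.png",cv2.cvtColor(im,cv2.COLOR_RGB2BGR)); print(env.calibration(n))
print(env.get_state())
E
```

```text
pics
{'fx': 462.4773065428336, 'fy': 462.4773065428336, 'cx': 290.6865528446256, 'cy': 208.40630927177287, 'rvec': array([ 2.17924294, -2.13601824,  0.17709393]), 'tvec': array([-0.03301165,  0.52492432,  1.10426352])}
{'fx': 450.6986558649471, 'fy': 450.6986558649471, 'cx': 284.8482978053445, 'cy': 213.21233580493188, 'rvec': array([ 0.95807021, -2.50756882,  1.05448622]), 'tvec': array([0.39439466, 0.29779033, 1.01739453])}
{'clock': 0.1, 'joint_pos': array([-1.36358405e+00,  3.13977053e-01,  4.50874331e-02,  1.30359727e+00,
       -7.99413052e-06,  1.43119742e+00]), 'qvel': array([-0.00095343, -0.0012006 ,  0.00320246,  0.00139597, -0.00120145,
        0.00095322]), 'tau': array([ 2.37748231e-03, -4.81726706e+01,  2.99243474e+01,  1.28318233e-02,
       -1.41338819e-04,  5.62585114e-06]), 'tcp_pos': array([ 0.19533718, -0.54031769,  0.23046649]), 'orientation': array([-5.74240826e-04,  8.18504622e-01, -5.74499320e-01, -6.20295460e-04]), 'wrist_force': array([-0.35930116,  0.11038435, -0.8284464 ]), 'ft_torque': array([-0.03478854,  0.00248304, -0.03324753]), 'finger_gap': 0.08523097004051575}
```

View pics/top0.png

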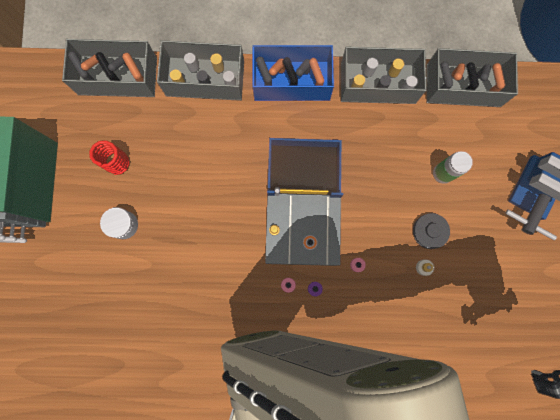

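View pics/side0.png

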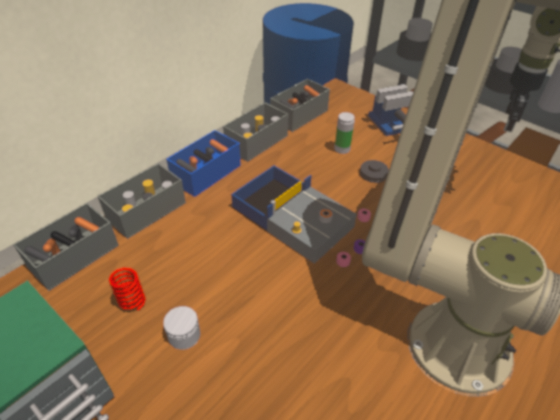

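The top view shows the drop box with its flap at about (303,191), the orange-ringed bearing at (310,242) in the lane, and the bushing at (274,229). The look-alike pucks lie on the table at (288,285), (315,289) and (358,265). I'll zoom in to measure.

```bash
python3 - <<'E'
import cv2
im=cv2.imread("pics/top0.png")[125:275,250:400]
cv2.imwrite("pics/topz.png",cv2.resize(im,None,fx=4,fy=4,interpolation=cv2.INTER_CUBIC))
im=cv2.imread("pics/side0.png")[160:260,225:365]
cv2.imwrite("pics/sidez.png",cv2.resize(im,None,fx=5,fy=5,interpolation=cv2.INTER_CUBIC))
E
```

```text
(no output)
```

View pics/topz.png

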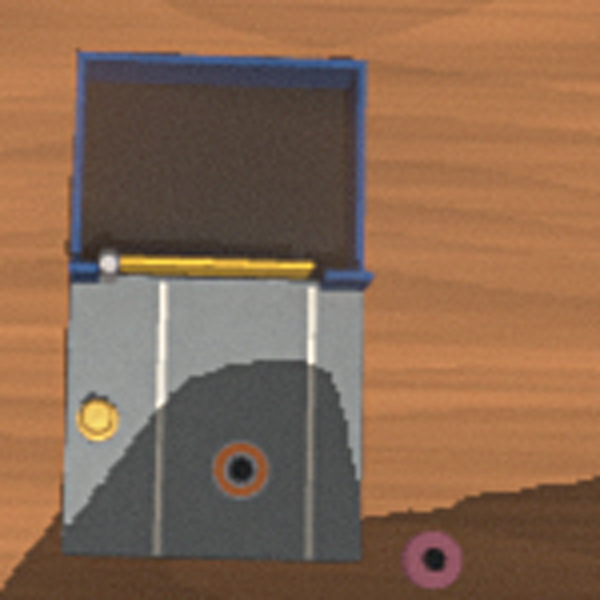

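View pics/sidez.png

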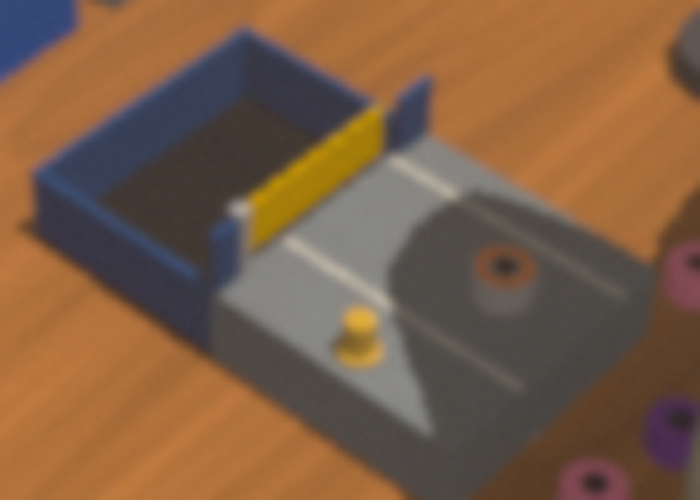

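```bash
cat > h.py <<'E'
import numpy as np, cv2
from workcell import env
def proj(n,P):
    c=env.calibration(n);K=np.array([[c['fx'],0,c['cx']],[0,c['fy'],c['cy']],[0,0,1]])
    return cv2.projectPoints(np.float64(P).reshape(-1,1,3),c['rvec'],c['tvec'],K,None)[0].reshape(-1,2)
def back(n,uv,z):
    c=env.calibration(n);R=cv2.Rodrigues(c['rvec'])[0]
    d=R.T@np.array([(uv[0]-c['cx'])/c['fx'],(uv[1]-c['cy'])/c['fy'],1]);o=-R.T@c['tvec']
    return o+d*(z-o[2])/d[2]
E
cat > fit.py <<'E'
from h import *
from scipy.optimize import least_squares
t=lambda u,v:(250+(u-1.5)/4,125+(v-1.5)/4); s=lambda u,v:(225+(u-2)/5,160+(v-2)/5)
T=[((-170,90,55),t(63,553)),((-170,-90,55),t(360,560)),((140,90,55),t(78,53)),((140,-90,55),t(366,62)),((2,-54,94),t(315,268)),((-1,66,99),t(109,262)),((-6,-90,99),t(372,284))]
S=[((-170,90,55),s(432,437)),((140,90,55),s(37,177)),((140,-90,55),s(245,30)),((2,-54,94),s(382,107)),((-1,66,99),s(240,207))]
def W(p,P):
    P=np.array(P)/1000;c,q=np.cos(p[2]),np.sin(p[2])
    return np.c_[p[0]+c*P[:,0]-q*P[:,1],p[1]+q*P[:,0]+c*P[:,1],P[:,2]]
def res(p):
    return np.concatenate([(proj(n,W(p,[a for a,_ in L]))-np.array([b for _,b in L])).ravel() for n,L in(("top",T),("side",S))])
r=least_squares(res,[.55,0,0],loss='soft_l1');print(r.x);print(r.fun.reshape(-1,2).round(1))
p=r.x
def tobox(w):
    d=np.array(w[:2])-p[:2];c,q=np.cos(p[2]),np.sin(p[2]);return 1000*np.array([c*d[0]+q*d[1],-q*d[0]+c*d[1]])
for n,uv,z in(("top",t(241,469),.075),("side",s(506,264),.075),("top",t(97,420),.081),("side",s(360,318),.081)):
    w=back(n,uv,z);print(n,w.round(4),tobox(w).round(1))
for n,uv,z in(("top",(460,160),.13),("top",(128,158),.109),("top",(118,222),.06)):print(back(n,uv,z).round(3))
E
python3 fit.py
```

```text
[ 0.55920877 -0.05369025 -0.00905475]
[[-0.8  0.1]
 [ 0.1  0.5]
 [-0.1 -0.5]
 [ 0.2 -0.4]
 [-0.8 -0.6]
 [-0.1  0.2]
 [ 0.4 -1.1]
 [ 4.7  3.1]
 [-0.9 -1.3]
 [ 0.6 -0.9]
 [ 0.5 -0.2]
 [ 0.6  0.4]]
top [ 0.4412 -0.0686  0.075 ] [-117.9  -16. ]
side [ 0.443  -0.0698  0.075 ] [-116.   -17.1]
top [0.4679 0.0171 0.081 ] [-91.9  70. ]
side [0.4712 0.0181 0.081 ] [-88.6  71. ]
[ 0.634 -0.412  0.13 ]
[0.626 0.36  0.109]
[0.481 0.39  0.06 ]
```

Drop box: origin (0.559, -0.054), yaw -0.5°. The bearing is at box (-117, -16.5), and both cameras agree to about 2 mm.

I'll put the jaws along box x, open about 62 mm. The front finger's back will open the flap and the rear pad will push the bearing, with about 25 mm of free space ahead of it. First step is to turn the tool by 69.6°.

```bash
python3 -m inch '[[0,0,-0.97,0,0,0,0.27],[0,0,-0.97,0,0,0,0.27],[0,0,-0.97,0,0,0,0.27],[0,0,-0.97,0,0,0,0.27],[0,0,-0.97,0,0,0,0.27],[0,0,-0.97,0,0,0,0.27],[0,0,-0.97,0,0,0,0.27],[0,0,-0.97,0,0,0,0.27],[0,0,-0.94,0,0,0,0.27],[0,0,0,0,0,0,0.27]]'
cat > st.py <<'E'
from fit import *
from scipy.spatial.transform import Rotation as Ro
s=env.get_state();q=s['orientation'];R=Ro.from_quat([q[1],q[2],q[3],q[0]]).as_matrix()
print('clock',s['clock'],'tcp',s['tcp_pos'],'box',tobox(s['tcp_pos']),'yawx',np.degrees(np.arctan2(R[1,0],R[0,0])),'z',R[:,2],'gap',s['finger_gap'],'F',s['wrist_force'],s['joint_pos'])
E
python3 st.py|tail -3
```

```text
clock: 1.1
tcp_pos: [0.1954, -0.5405, 0.2308]
orientation: [-0.0, 1.0, -0.004, -0.0]
wrist_force: [-0.0, 0.0, 0.2]
finger_gap: 0.0622
[0.481 0.39  0.06 ]
clock 1.1 tcp [ 0.19536138 -0.54051231  0.23080808] box [-359.42448034 -490.09660285] yawx -0.5127642575735601 z [-1.85038735e-04  9.73893365e-04 -9.99999509e-01] gap 0.06224298240576256 F [-0.02964115  0.04938123  0.2419502 ] [-1.36362715e+00  3.13662023e-01  4.54843096e-02  1.30360974e+00
  1.92384797e-05  2.16118687e-01]
```

```bash
python3 -m inch '[[0,0,0,0.45,-0.86,0,0.27],[0,0,0,0.45,-0.86,0,0.27],[0,0,0,0.45,-0.86,0,0.27],[0,0,0,0.45,-0.86,0,0.27],[0,0,0,0.45,-0.86,0,0.27],[0,0,0,0.45,-0.86,0,0.27],[0,0,0,0.45,-0.86,0,0.27],[0,0,0,0.45,-0.86,0,0.27],[0,0,0,0.45,-0.86,0,0.27],[0,0,0,0.45,-0.86,0,0.27],[0,0,0,0.46,-0.87,0,0.27],[0,0,0,0,0,0,0.27]]'
python3 -m inch '[[0,0,0,0,0,0.5,0.27],[0,0,0,0,0,0.5,0.27],[0,0,0,0,0,0.5,0.27],[0,0,0,0,0,0.5,0.27],[0,0,0,0,0,0.4,0.27],[0,0,0,0,0,0,0.27]]'
python3 st.py|tail -3
python3 - <<'E'
from h import *
for n,sl in(("top",np.s_[125:275,250:400]),("side",np.s_[130:270,215:365])):
    im=env.read_camera(n);cv2.imwrite(f"pics/{n}1.png",cv2.resize(cv2.cvtColor(im,cv2.COLOR_RGB2BGR)[sl],None,fx=4,fy=4,interpolation=cv2.INTER_CUBIC))
E
```

```text
clock: 2.3
tcp_pos: [0.4495, -0.0646, 0.2312]
orientation: [-0.001, 1.0, -0.002, 0.0]
wrist_force: [-0.2, -0.1, 0.9]
finger_gap: 0.0624
clock: 2.9
tcp_pos: [0.4452, -0.0694, 0.1087]
orientation: [-0.001, 1.0, -0.006, -0.003]
wrist_force: [-0.3, -0.6, 0.4]
finger_gap: 0.0624
[0.481 0.39  0.06 ]
clock 2.9 tcp [ 0.44521899 -0.06937858  0.10871454] box [-113.8430524   -16.71981611] yawx -0.7184569054862082 z [-0.00552205  0.00161539 -0.99998345] gap 0.06236841266800859 F [-0.25005462 -0.55569633  0.40946139] [-3.32889278e-01  1.58877646e-01 -4.69566625e-01  9.48098859e-01
 -2.77762191e-04  1.25045157e+00]
```

View pics/top1.png

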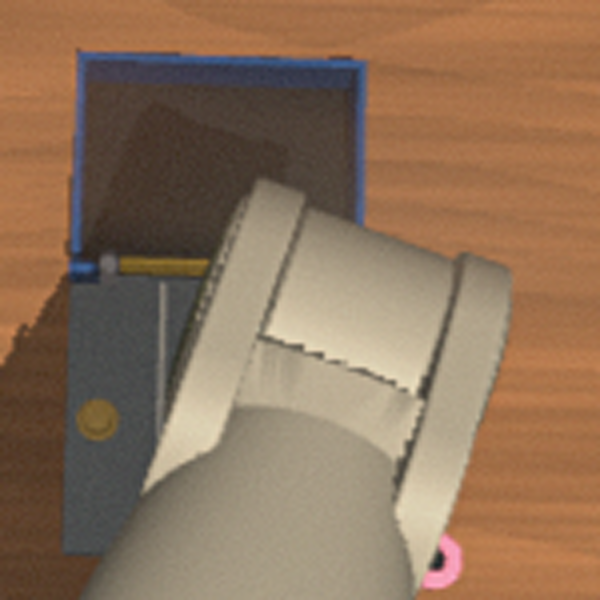

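View pics/side1.png

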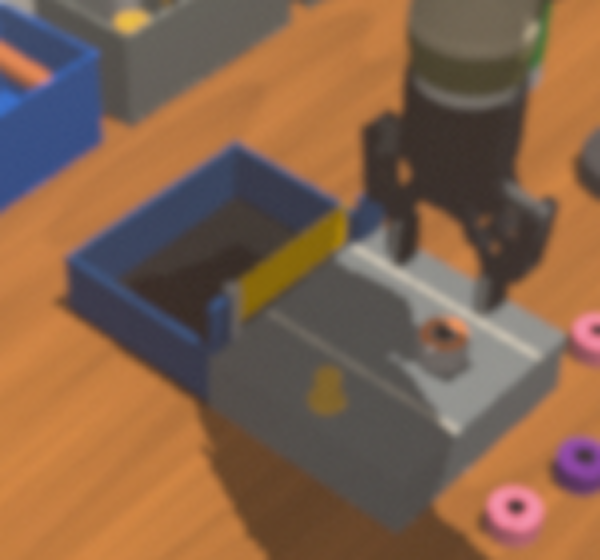

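The side view shows the fingertips at about (402,258) and (487,303) in the zoomed crop, above the bearing and either side of it in x. Next I'll get the tip height by comparing these with projections.

```bash
cat > tip.py <<'E'
from fit import *
s=env.get_state();b=tobox(s['tcp_pos']);g=s['finger_gap']*500
for dz in (0,4,8,12):
    P=W(p,[(b[0]+k,b[1],s['tcp_pos'][2]*1000+dz) for k in (g,g+14,-g,-g-14)])
    print(dz,((proj("side",P)-[215,130])*4).round().tolist())
E
python3 tip.py|tail -4
python3 - <<'E'
from h import *
im=env.read_camera("side");cv2.imwrite("pics/s2.png",cv2.resize(cv2.cvtColor(im,cv2.COLOR_RGB2BGR)[150:230,290:365],None,fx=8,fy=7,interpolation=cv2.INTER_CUBIC))
E
python3 st.py|tail -2
```

```text
0 [[406.0, 265.0], [389.0, 255.0], [480.0, 309.0], [498.0, 320.0]]
4 [[406.0, 260.0], [390.0, 251.0], [481.0, 305.0], [498.0, 315.0]]
8 [[407.0, 256.0], [390.0, 246.0], [481.0, 300.0], [499.0, 311.0]]
12 [[407.0, 251.0], [391.0, 242.0], [482.0, 296.0], [499.0, 306.0]]
clock 3.05 tcp [ 0.44817318 -0.07014517  0.11210027] box [-110.88203796  -17.45962346] yawx -0.6301425825462227 z [ 7.23923256e-04 -4.30145642e-04 -9.99999645e-01] gap 0.06230788437447781 F [0.22530336 1.39978458 0.51035509] [-3.32422076e-01  1.55957828e-01 -4.63836226e-01  9.50177610e-01
 -1.70356814e-04  1.24937240e+00]
```

View pics/s2.png

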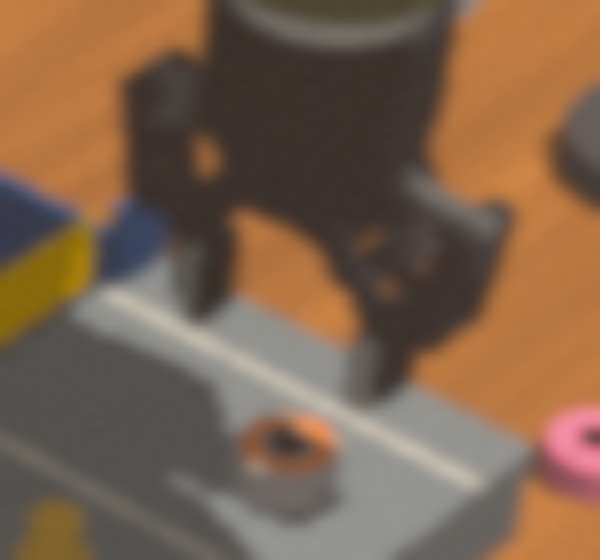

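```bash
python3 -m inch '[[0,0,0,0,-0.01,0.3,0.27],[0,0,0,0,-0.01,0.3,0.27],[0,0,0,0,0,0.3,0.27],[0,0,0,0,0,0.08,0.27],[0,0,0,0,0,0,0.27],[0,0,0,0,0,0,0.27]]'
python3 - <<'E'
from h import *
im=env.read_camera("side");cv2.imwrite("pics/s3.png",cv2.resize(cv2.cvtColor(im,cv2.COLOR_RGB2BGR)[150:230,280:365],None,fx=8,fy=7,interpolation=cv2.INTER_CUBIC))
E
python3 st.py|tail -2
```

```text
clock: 3.65
tcp_pos: [0.4487, -0.069, 0.0634]
orientation: [0.0, 1.0, -0.005, 0.001]
wrist_force: [0.7, 0.1, 0.8]
finger_gap: 0.0621
clock 3.7 tcp [ 0.44871842 -0.06898235  0.06339194] box [-110.34734852  -16.29191587] yawx -0.544106498477981 z [ 1.82728969e-03 -7.16922651e-04 -9.99998074e-01] gap 0.062166694320605835 F [-0.1087881   0.23796324  0.39348379] [-3.29619731e-01  2.08022844e-01 -5.36009363e-01  8.24803145e-01
 -8.68644043e-05  1.25067360e+00]
```

View pics/s3.png

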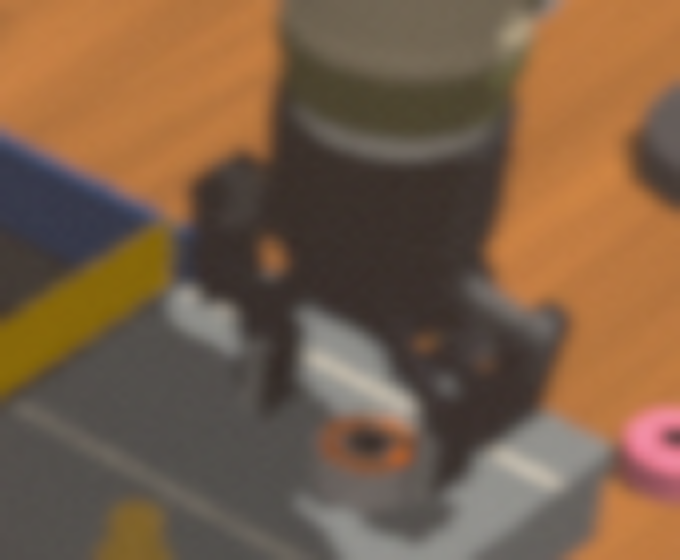

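The side view shows the bearing (zoomed 370,450) between the front finger (270,400) and the rear finger (450,480), with the tips just above the ledge. Next I'll push until the flap starts to open.

```bash
python3 -m inch '[[0,0,0,0.1,0,0,0.27],[0,0,0,0.12,0,0,0.27],[0,0,0,0.15,0,0,0.27],[0,0,0,0.15,0,0,0.27],[0,0,0,0.15,0,0,0.27],[0,0,0,0.15,0,0,0.27],[0,0,0,0.15,0,0,0.27],[0,0,0,0.15,0,0,0.27],[0,0,0,0.15,0,0,0.27],[0,0,0,0.15,0,0,0.27],[0,0,0,0.15,0,0,0.27],[0,0,0,0.1,0,0,0.27]]'
python3 - <<'E'
from h import *
im=env.read_camera("side");cv2.imwrite("pics/s4.png",cv2.resize(cv2.cvtColor(im,cv2.COLOR_RGB2BGR)[150:240,260:365],None,fx=7,fy=6,interpolation=cv2.INTER_CUBIC))
E
python3 st.py|tail -2
```

```text
clock: 4.9
tcp_pos: [0.5315, -0.0692, 0.062]
orientation: [-0.0, 1.0, -0.005, -0.0]
wrist_force: [-2.3, 1.6, 1.6]
finger_gap: 0.0621
clock 4.95 tcp [ 0.53226769 -0.06937645  0.06210938] box [-26.79793948 -15.92949519] yawx -0.5193413053845097 z [ 1.28216838e-04  6.01460278e-05 -9.99999990e-01] gap 0.06231179988947238 F [-1.29144855 -0.49209359 -0.47593008] [-2.79260275e-01  3.52533902e-01 -3.35254193e-01  8.82901561e-01
  9.31582331e-05  1.30060027e+00]
```

View pics/s4.png

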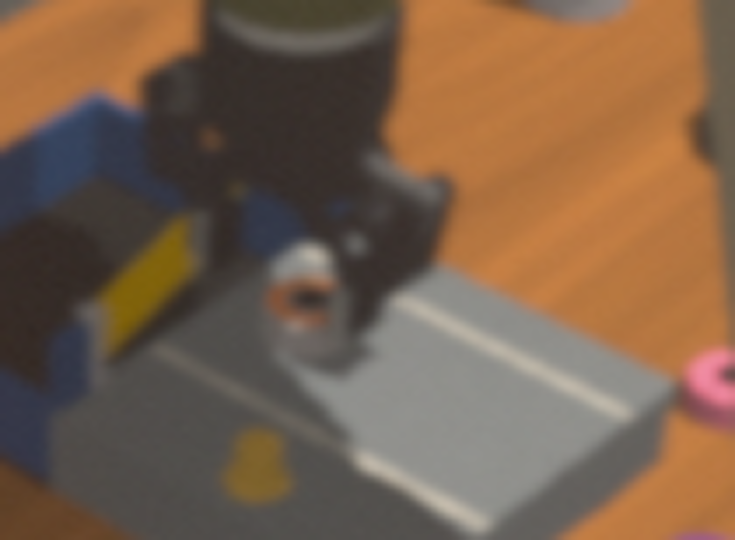

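```bash
python3 - <<'E'|tail -1
from fit import *
print(tobox(back("side",(260+(308-3)/7,150+(299-2.5)/6),.075)))
E
```

```text
[-39.54563626 -15.42371738]
```

The bearing sits against the rear pad at box (-39.5, -15.4), as expected, and the finger is holding the flap open. I'll push on until it drops.

```bash
python3 -m inch '[[0,0,0,0.12,0,0,0.27],[0,0,0,0.15,0,0,0.27],[0,0,0,0.15,0,0,0.27],[0,0,0,0.15,0,0,0.27],[0,0,0,0.15,0,0,0.27],[0,0,0,0.15,0,0,0.27],[0,0,0,0.15,0,0,0.27],[0,0,0,0.06,0,0,0.27],[0,0,0,0,0,0,0.27],[0,0,0,0,0,0,0.27]]'
python3 - <<'E'
from h import *
im=env.read_camera("side");cv2.imwrite("pics/s5.png",cv2.resize(cv2.cvtColor(im,cv2.COLOR_RGB2BGR)[150:240,230:335],None,fx=7,fy=6,interpolation=cv2.INTER_CUBIC))
E
python3 st.py|tail -2
```

```text
clock: 5.95
tcp_pos: [0.5858, -0.0703, 0.0625]
orientation: [0.0, 1.0, -0.005, 0.0]
wrist_force: [-0.2, -2.7, -0.2]
finger_gap: 0.0622
clock 6.0 tcp [ 0.58566495 -0.07030581  0.06250245] box [ 26.6055444  -16.37532411] yawx -0.5493697042891652 z [ 8.47753183e-04 -8.08974961e-04 -9.99999313e-01] gap 0.06215364747015849 F [-1.07306975 -0.62105153 -0.29244759] [-2.55222977e-01  4.41718535e-01 -1.94901141e-01  9.33152124e-01
 -5.68745129e-04  1.32516171e+00]
```

View pics/s5.png

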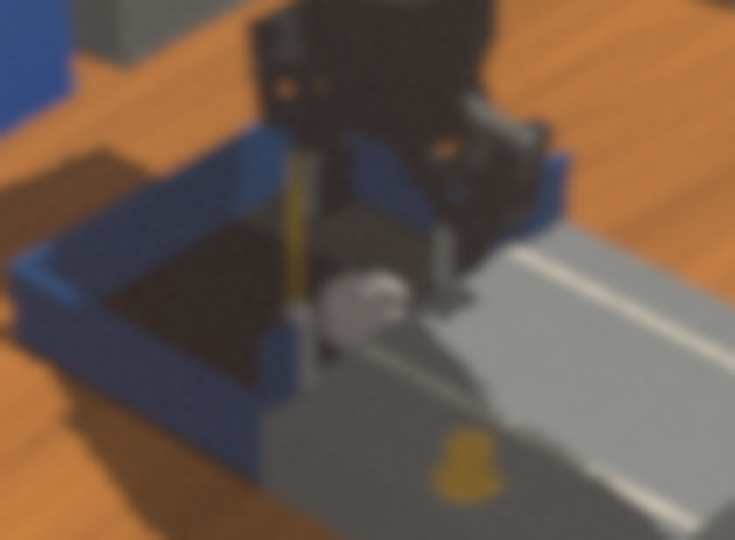

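A grey disc at zoomed (368,310) looks tilted at the edge, and the rear pad is at (445,265). I'll check whether it is still moving.

```bash
python3 -m inch '[[0,0,0,0,0,0,0.27],[0,0,0,0,0,0,0.27]]'
python3 - <<'E'
from h import *
im=env.read_camera("side");cv2.imwrite("pics/s6.png",cv2.resize(cv2.cvtColor(im,cv2.COLOR_RGB2BGR)[165:225,255:315],None,fx=10,fy=10,interpolation=cv2.INTER_CUBIC))
E
```

```text
clock: 6.2
tcp_pos: [0.5854, -0.0701, 0.0625]
orientation: [0.0, 1.0, -0.005, 0.0]
wrist_force: [-0.2, -1.8, 0.5]
finger_gap: 0.0622
```

View pics/s6.png

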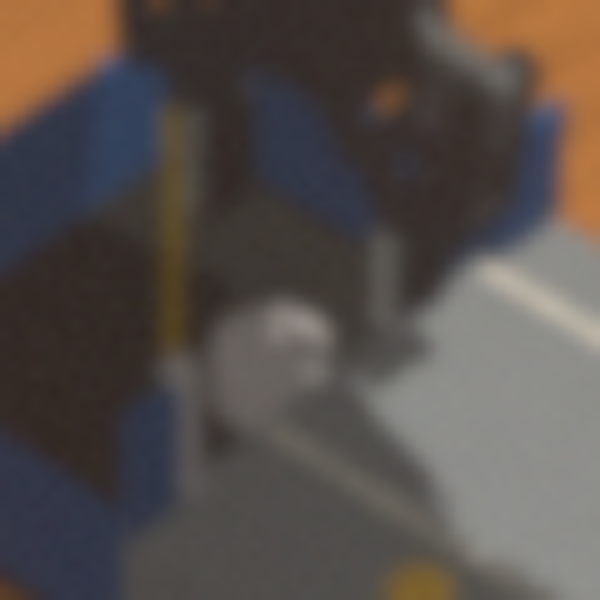

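```bash
python3 - <<'E'|tail -9
from fit import *
for q in ((0,-16,55),(0,20,55),(10,-16,24),(18,-16,24),(10,-16,50),(20,-16,60),(25,-16,24),(40,-16,16),(30,0,16)):
    print(q,((proj("side",W(p,[q]))-[255,165])*10).round().tolist())
E
```

```text
(0, -16, 55) [[377.0, 330.0]]
(0, 20, 55) [[292.0, 394.0]]
(10, -16, 24) [[348.0, 393.0]]
(18, -16, 24) [[327.0, 380.0]]
(10, -16, 50) [[350.0, 326.0]]
(20, -16, 60) [[324.0, 284.0]]
(25, -16, 24) [[309.0, 368.0]]
(40, -16, 16) [[270.0, 364.0]]
(30, 0, 16) [[259.0, 408.0]]
```

The disc's position fits a puck resting on the bay floor at about box (40, -16). On the ledge edge it would appear near (340,300) instead. So it has dropped, and I'll back off with the flap following the finger.

```bash
python3 -m inch '[[0,0,0,-0.1,0,0,0.27],[0,0,0,-0.2,0,0,0.27],[0,0,0,-0.2,0,0,0.27],[0,0,0,-0.2,0,0,0.27],[0,0,0,-0.2,0,0,0.27],[0,0,0,-0.2,0,0,0.27],[0,0,0,-0.2,0,0,0.27],[0,0,0,-0.2,0,0,0.27],[0,0,0,-0.2,0,0,0.27],[0,0,0,-0.2,0,0,0.27],[0,0,0,0,0,0,0.27]]'
python3 -m inch '[[0,0,0,0,0,-0.3,0.27],[0,0,0,0,0,-0.6,0.27],[0,0,0,0,0,-0.8,0.27],[0,0,0,0,0,-0.8,0.27],[0,0,0,0,0,-0.8,0.27],[0,0,0,0,0,0,0.27]]'
python3 -m inch '[[0,0,0,-0.3,0.9,0,0.27],[0,0,0,-0.3,0.9,0,0.27],[0,0,0,-0.3,0.9,0,0.27],[0,0,0,-0.3,0.9,0,0.27],[0,0,0,0,0.9,0,0.27],[0,0,0,0,0.9,0,0.27],[0,0,0,0,0.6,0,0.27],[0,0,0,0,0,0,0.27]]'
python3 - <<'E'
from h import *
for n,sl in(("top",np.s_[125:275,250:400]),("side",np.s_[130:270,215:365])):
    im=env.read_camera(n);cv2.imwrite(f"pics/{n}7.png",cv2.resize(cv2.cvtColor(im,cv2.COLOR_RGB2BGR)[sl],None,fx=4,fy=4,interpolation=cv2.INTER_CUBIC))
E
python3 st.py|tail -2
```

```text
clock: 7.35
tcp_pos: [0.4888, -0.0687, 0.0622]
orientation: [-0.0, 1.0, -0.005, -0.001]
wrist_force: [-0.3, -0.4, -0.0]
finger_gap: 0.0625
clock: 7.95
tcp_pos: [0.4939, -0.07, 0.2333]
orientation: [0.002, 1.0, -0.005, 0.005]
wrist_force: [0.3, 0.2, -0.6]
finger_gap: 0.0624
clock: 8.75
tcp_pos: [0.4273, -0.3726, 0.226]
orientation: [0.0, 1.0, -0.007, 0.0]
wrist_force: [-0.2, 1.4, -0.6]
finger_gap: 0.0626
clock 8.85 tcp [ 0.42723873 -0.36882817  0.22630452] box [-129.11117102 -316.31993287] yawx -0.6101532037453079 z [-6.98910443e-04  1.29498360e-03 -9.99998917e-01] gap 0.061990679970242664 F [ 0.29242273 -0.04639422 -0.69406409] [-8.54547033e-01  2.95105109e-01  8.86855976e-03  1.28599543e+00
  3.23065054e-04  7.26898703e-01]
```

View pics/top7.png

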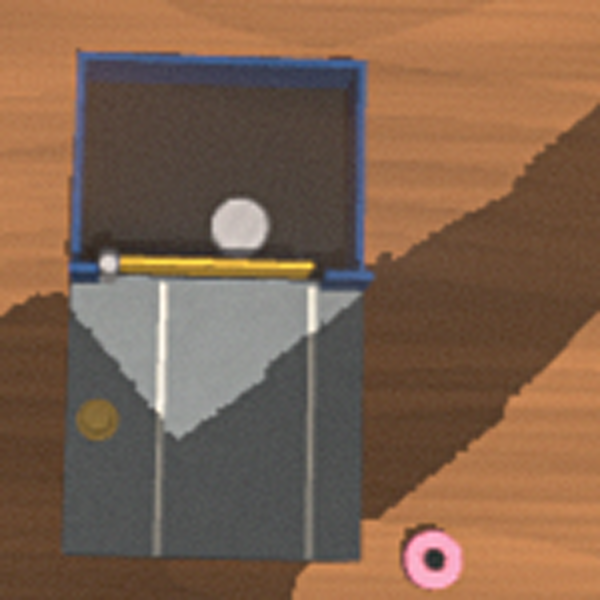

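View pics/side7.png

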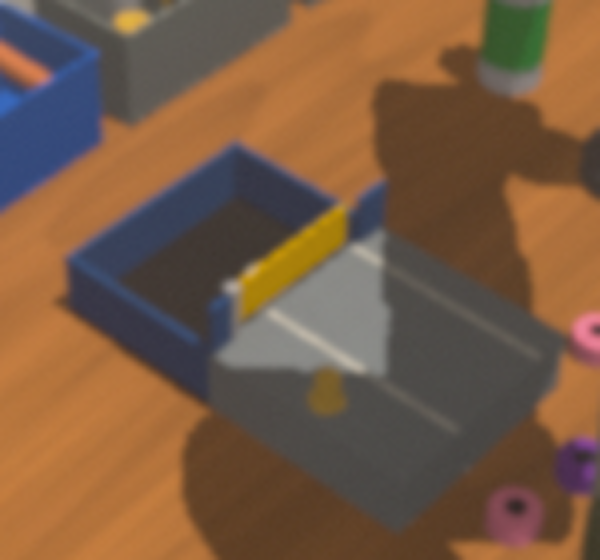

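The top view shows the bearing lying upside down in the bay at zoomed (240,226). The flap is shut at (215,266), and the bushing is unmoved at (97,420).

```bash
python3 -m inch '[[0,0,0,0,0,0,0.27],[0,0,0,0,0,0,0.27]]' && python3 -c "
from workcell import env
print(env.hand_in())"
```

```text
clock: 9.05
tcp_pos: [0.4277, -0.3672, 0.2274]
orientation: [-0.0, 1.0, -0.004, -0.0]
wrist_force: [-0.3, -0.8, -0.2]
finger_gap: 0.0623
the job is handed in; nothing more can be done
None
```

The bearing is in the bay, the flap is shut, and I handed the job in at about 9.1 s on the robot's clock.

**What I did:** With the jaws along the push direction and held about 62 mm apart, the front finger opened the flap and kept it open. The rear finger pushed the bearing along the lane until it dropped. I then drew the fingers back with the flap following, lifted away and moved clear.

**Last checks:**
- **Bearing:** the top view shows it on the bay floor just behind the gate. It lies upside down, so the orange seal is not visible.
- **Flap:** shut in both views.
- **Other parts:** the bushing has not moved. The arm went nowhere near the others, but I did not measure them again at the end.
- **Forces:** wrist readings stayed within about 3 N each time I checked, which was at the end of each move.
- **Disagreements:** one ledge corner in the side view was about 5 pixels off my fit of the drop box, most likely because I picked it in shadow. All other points agreed within about 1.5 pixels. The exact fingertip height was uncertain by a few mm, so I allowed for that.

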